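Spin the parts carousel and stop it at the pointer

TASK

Check the bearing of the parts carousel: flick one of its cups with a fingertip so that the wheel runs on by itself, untouched, for at least two seconds at a quarter turn a second or faster. Then brake it by pressing a fingertip down on its flat top, touching no cup, so that it stops with the red cup in line with the yellow pointer, and finish while still holding it there with that fingertip. Pick nothing up, and leave the multimeter, the solder spool and the jar where they stand.

Things in the scene. Friction and masses are not known exactly. Their poses are not given: they have to be found in the camera images.
- foot: Dark steel round foot of the carousel, 290 mm across, 8 mm thick at its edge, screwed to the bench. Origin: centre of its underside, on the wheel's vertical axis; z up. Its +x axis points from the axis to the yellow pointer, a 30 mm square block, 40 mm high (4 mm lower than the wheel's top, with a black line on it), standing just outside the wheel at 127 to 157 mm from the axis.
- wheel (a joint): Turn of the wheel in rad, counter-clockwise from above positive, no stops (counts on past whole turns). At 0 and every multiple of 2 pi the red cup is in line with the pointer. Inertia about 0.006 kg m2, give or take a quarter. Purely viscous bearing drag: it halves its speed in about 3 to 5 s and creeps on long after; a fingertip pressed on it with a few newtons stops it at once.
- flat_top (a point): Centre of the wheel's top face, on its axis, 44 mm above the bench. The wheel is an aluminium disc 240 mm across, 14 mm thick. A hub 28 mm across rises 10 mm above the face at its centre. The face is free of parts from 73 mm from the axis out to the rim at 120 mm; a thin red stripe is painted there, outside the red cup.
- cup_red (a point): Red closed component cup, 26 mm across, 28 mm tall, fixed to the wheel; its axis stands 60 mm from the wheel's axis. This point: centre of its underside, on the disc's top. The four cups stand a quarter turn apart; seen from above counter-clockwise: red, white, blue, green.
- cup_white (a point): White cup, same size, fixed to the wheel. Point as for the red one.
- cup_blue (a point): Blue cup, same size, fixed to the wheel. Point as for the red one.
- cup_green (a point): Green cup, same size, fixed to the wheel. Point as for the red one.
- mark_spot (a point): Fixed point on the pointer's line, 60 mm from the wheel's axis and 44 mm above the bench: where the centre of the red cup's underside must stop.
- meter: Yellow multimeter lying loose on the bench, 80 x 150 mm (its x, y), 34 mm high, 0.35 kg. Origin: centre of its underside. Not to be disturbed.
- spool: Grey solder spool standing loose on the bench, 62 mm across, 44 mm high, 0.25 kg. Origin: centre of its underside. Not to be disturbed.
- jar: Small amber jar with a black cap standing loose on the bench, 48 mm across, 60 mm high, 0.12 kg. Origin: centre of its underside. Not to be disturbed.

How it is judged:
On the way:
1. the wheel runs by itself, touched by nothing of the robot, at a quarter turn a second or faster for two seconds, either way round (((velocity of joint wheel above 1.5 rad/s and contact force between each of the arm, the fingers and wheel below 0.05 N) or (velocity of joint wheel below -1.5 rad/s and contact force between each of the arm, the fingers and wheel below 0.05 N))), for 1.9 s.
At the end, for the whole second after the job is handed in: The wheel stands still (under 0.05 rad/s) with the centre of the red cup within 10 mm of the pointer's line spot, and the fingers press on the wheel's flat top with more than 0.5 N, touching no cup (velocity of joint wheel between -0.05 and 0.05 rad/s and horizontal distance between cup_red and mark_spot below 0.01 m and contact force between the fingers and wheel_c0 above 0.5 N and contact force between the fingers and wheel_c1 below 0.3 N and contact force between the fingers and wheel_c2 below 0.3 N and contact force between the fingers and wheel_c3 below 0.3 N and contact force between the fingers and wheel_c4 below 0.3 N and contact force between the fingers and wheel_c5 below 0.3 N); the arm keeps its last pose, push and grip.
It fails at once if the multimeter, the solder spool or the jar is moved by more than 20 mm (pushed, lifted or carried) (distance of any of meter, spool, jar from where it was at the start of the episode above 0.02 m).
It also fails if it takes over 58 s, if anything falls off the work surface, if the arm or the gripper's body presses on something with over 40 N, if the wrist force passes 120 N, or if a joint passes its speed limit or range.

ROBOT

A 6-joint arm with a two-finger parallel gripper is mounted at the origin on the work surface. World frame = base frame: x ahead of the robot, y to its left, z up, the work surface at z = 0. Lengths are in m, angles in rad, forces in N, time in s.
With the tool pointing down it reaches from about 0.3 to 0.875 m from the base axis. Payload 4.2 kg.
Tool frame: the origin (TCP) lies at the very end of the fingers, on their centre line; the grasp point (between the pads) lies 19 mm behind it; z points along the fingers, y is the line along which they close (so a half turn about z gives the same grasp; the last joint's range is limited). The gripper opens to 85 mm and grips with 20 to 120 N. Pads are 22 mm wide; open, the fingers measure 114 mm over their backs; the gripper's body (76 mm by 85 mm) begins 54 mm behind the grasp point. The pads swing forward as they close: fully open they stand 13 mm farther back than shut.
Start: joints at [1.157, 0.32, 1.565, -0, 1.257, -0.02], TCP at [0.221, 0.531, 0.231] pointing down, gripper open.
Joint ranges: [-3.11, 3.11], [-0.84, 2.01], [0.21, 2.61], [-1.34, 4.49], [0.05, 2.63], [-2.56, 2.56]. Speed limits (rad/s): [2.57, 2.57, 3.14, 3.14, 3.14, 3.14].

INTERFACE

Orientations are given as a rotation vector (axis times angle).
In Python, from rig import r gives the robot as it stands.
- The arm moves only by the tool servo_tool, never from a script. Its argument "commands" is a list that holds one entry, the list of rows, each a list of 7 numbers: the turn, a rotation vector about the tool's x, y, z in rad, then the shift along the tool's x, y, z in cm, then the closure, from -1 (fully open) to 1 (shut), so that 0 is half open. A call has 1 to 10 rows; each row shifts and turns the commanded pose from where the row before left it, along the tool's axes as they then stand; what a row does not reach is not made up. A row lasts 1/12 s, in which the tool goes at most 41.7 mm and 7.16 degrees, less where a joint would pass 70% of its speed; a pose out of reach is approached as far as the arm can. A call with a gripper value outside its range is refused whole. The fingers move at their own pace and stop on an object; the grip force is fixed at half the most. Time passes only in rows, so rows that do not move let the fingers close. It gives the time, the measured TCP pose, the force, the opening and the grip force at its end, in the units of the state.
- r.observe(): the state, without advancing time (a new reading comes with each control period).
- r.read_camera(name): name is "scene" or "top" or "wrist"; returns (picture, depth): 480x640x3 uint8, blue, green, red; 480x640 float32, m along the optical axis (not along the pixel's ray), 0 where there is no reading.
- r.get_calibration(name): a dict with "K" (3x3 intrinsics, pixels), "rvec" (rotation vector, rad) and "tvec" (3), from world to camera coordinates, as OpenCV has them; the wrist camera has in their place "tool_from_camera" (4x4, takes a point from camera to tool coordinates, whose origin is the TCP and whose axes are the flange's). Camera axes: x right, y down, z forward; pixel columns grow to the right and rows downward; lengths in m; the calibration is good to about 2 mm. A picture is of the moment at which its call begins: read the wrist's pose just before it. get_calibration takes no time and is no camera call.
- r.hand_in(): hands the job in; it is judged then, once.
The state is a dict: "t": time; "joints": joint angles; "qd": joint speeds; "effort": joint torques, N m; "position": TCP position; "tcp_rot": TCP orientation; "contact_force": force on the tool from outside, world axes, zero at the start; "ft_torque": the same for the moment, N m; "gripper_width": finger opening in m; "gripper_force": force on a finger pad.
Only numpy, scipy, OpenCV 4.12 (cv2) and the standard library are available. Lean on these libraries where they do the work, as an engineer would, in place of code of your own. Each camera call takes 0.05 s, during which the arm holds its last target. There are 200 camera calls.

## Working session

There is one attempt and no reset: what is moved stays moved. The work goes in short steps, Python scripts to look and compute and a tool call to move; the robot and the scene stay as the last step left them, time stands still between calls to the robot, and variables do not carry over. Pictures are saved under pics/ and viewed, at most 10 in all, crops included, and the job is handed in when it is done.

Besides the shell and the picture viewer there is one more tool, called after ">>>" as name(argument=value, ...), one argument or row to a line, values as JSON. servo_tool: Moves the arm, as the interface text tells. Its arguments: {"type":"object","properties":{"commands":{"type":"array"}},"required":["commands"]}

```bash
mkdir -p pics
python3 - <<'E'
from rig import r
import cv2,numpy as np
o=r.observe();print(o['t'],o['position'],o['tcp_rot'],o['gripper_width'])
for n in('scene','top'):
    p,d=r.read_camera(n);cv2.imwrite(f'pics/{n}0.png',p);np.save(f'pics/{n}0.npy',d)
    c=r.get_calibration(n);print(n,c)
print(r.get_calibration('wrist'))
E
```

```text
0.0 [0.22043044 0.5305451  0.23046082] [-6.14509862e-01 -3.08051037e+00  2.79063193e-03] 0.08553096694216898
scene {'K': array([[474.00116551,   0.        , 315.65599534],
       [  0.        , 474.00116551, 234.01949318],
       [  0.        ,   0.        ,   1.        ]]), 'rvec': array([ 2.14173034,  1.57410741, -0.44634153]), 'tvec': array([-0.17202525, -0.40938986,  1.58422767])}
top {'K': array([[496.70260536,   0.        , 317.1757436 ],
       [  0.        , 496.70260536, 237.5580884 ],
       [  0.        ,   0.        ,   1.        ]]), 'rvec': array([ 2.16665753, -2.12720429,  0.20187708]), 'tvec': array([-0.01406966,  0.53282557,  1.31726939])}
{'K': array([[364.93100187,   0.        , 318.43706929],
       [  0.        , 364.93100187, 245.85191313],
       [  0.        ,   0.        ,   1.        ]]), 'tool_from_camera': array([[ 1.73049563e-04, -9.55062988e-01, -2.96402866e-01,
         7.62167460e-02],
       [ 9.99999873e-01,  2.50581560e-05,  5.03090356e-04,
        -6.90558256e-04],
       [-4.73055669e-04, -2.96402916e-01,  9.55062871e-01,
        -1.43461384e-01],
       [ 0.00000000e+00,  0.00000000e+00,  0.00000000e+00,
         1.00000000e+00]])}
```

View pics/top0.png

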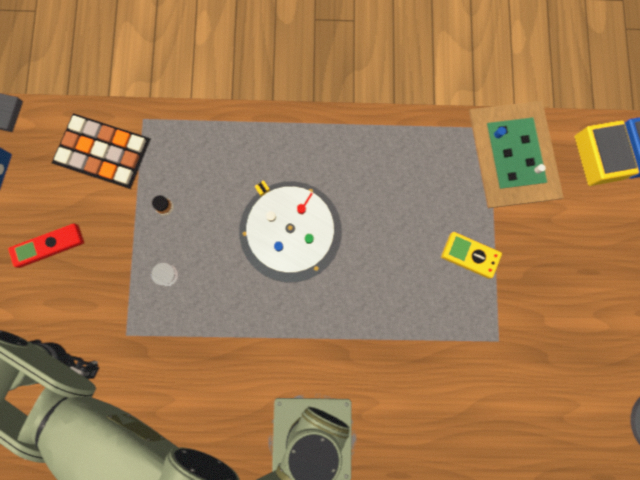

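View pics/scene0.png

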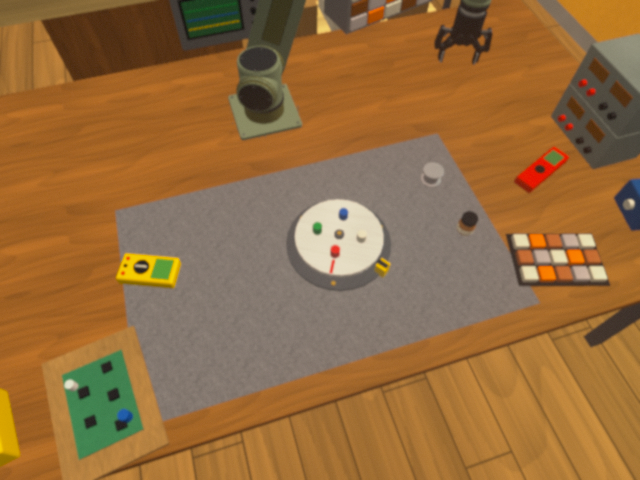

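The top view shows the hub at (290,228), pointer at (262,188), and cups at red (301,209), white (271,218), blue (278,246) and green (309,239). The robot side of the wheel is clear. The spool, jar and multimeter are all well away from it.

```bash
cat > h.py <<'E'
from rig import r
import cv2,numpy as np
def ray(n,px,z):
    c=r.get_calibration(n);R,_=cv2.Rodrigues(c['rvec']);C=-R.T@c['tvec']
    v=R.T@np.linalg.inv(c['K'])@np.array([px[0],px[1],1.]);return (C+v*(z-C[2])/v[2])[:2]
def proj(n,P):
    c=r.get_calibration(n);return cv2.projectPoints(np.array([P],float),c['rvec'],c['tvec'],c['K'],None)[0].ravel()
HSV={'red':[((0,150,90),(8,255,255)),((172,150,90),(180,255,255))],'blue':[((100,130,60),(125,255,255))],
 'green':[((50,130,50),(85,255,255))],'yellow':[((20,150,120),(34,255,255))]}
def blob(p,col,box):
    x0,y0,x1,y1=box;h=cv2.cvtColor(p[y0:y1,x0:x1],cv2.COLOR_BGR2HSV)
    m=sum(cv2.inRange(h,np.array(a),np.array(b)) for a,b in HSV[col])
    if col=='red': m=cv2.morphologyEx(m,cv2.MORPH_OPEN,cv2.getStructuringElement(cv2.MORPH_ELLIPSE,(5,5)))
    n,_,s,c=cv2.connectedComponentsWithStats(m)
    if n<2: return None
    i=1+s[1:,4].argmax();return c[i]+[x0,y0],s[i,4]
BOX={'top':(225,165,355,295),'scene':(275,185,405,300)}
E
python3 - <<'E'
from h import *
for n in BOX:
    p=cv2.imread(f'pics/{n}0.png');P={}
    for c in HSV:
        b=blob(p,c,BOX[n])
        if b: P[c]=ray(n,b[0],.041 if c=='yellow' else .066);print(n,c,b[0].round(1),b[1],P[c].round(4))
    # disc: bright face
    x0,y0,x1,y1=BOX[n];h=cv2.cvtColor(p[y0:y1,x0:x1],cv2.COLOR_BGR2HSV)
    m=cv2.inRange(h,(0,0,200),(180,60,255));ct=max(cv2.findContours(m,0,2)[0],key=cv2.contourArea)
    q=np.array([ray(n,k[0]+[x0,y0],.044) for k in cv2.convexHull(ct)],np.float32)
    (cx,cy),rad=cv2.minEnclosingCircle(q);el=cv2.fitEllipse(q);print('disc',cx,cy,rad,el)
E
```

```text
top red [301.  208.3] 51 [0.6091 0.0415]
top blue [278.1 245.8] 48 [0.5048 0.1008]
top green [308.7 238.4] 44 [0.5267 0.0191]
top yellow [259.1 189.7] 53 [0.6651 0.1594]
disc 0.5578557848930359 0.07171795517206192 0.11961859464645386 ((0.5572713613510132, 0.07145897299051285), (0.2372380793094635, 0.23790855705738068), 54.3226318359375)
scene red [334.7 250.3] 64 [0.612 0.04 ]
scene blue [343.3 212.2] 27 [0.5058 0.1006]
scene green [317.1 226.4] 31 [0.5282 0.0186]
scene yellow [382.2 267.3] 160 [0.6834 0.1468]
disc 0.5579445958137512 0.07065124064683914 0.11887559294700623 ((0.5586340427398682, 0.07038012146949768), (0.23520413041114807, 0.23599021136760712), 91.48858642578125)
```

Run:
```python
from h import *
A=np.array([.5578,.0712])
for n in BOX:
    p=cv2.imread(f'pics/{n}0.png');x0,y0,x1,y1=BOX[n];h=cv2.cvtColor(p[y0:y1,x0:x1],cv2.COLOR_BGR2HSV)
    m=cv2.inRange(h,(20,150,120),(34,255,255));m=cv2.morphologyEx(m,cv2.MORPH_CLOSE,np.ones((7,7)))
    nn,_,s,c=cv2.connectedComponentsWithStats(m);i=1+s[1:,4].argmax()
    for z in(.02,.04):
        v=ray(n,c[i]+[x0,y0],z)-A;print(n,s[i],z,v,np.degrees(np.arctan2(v[1],v[0])),np.hypot(*v))
o=r.observe();R,_=cv2.Rodrigues(o['tcp_rot']);print(R.round(3))
print('to start, tool cm',R.T@(np.array([.496,.054,.13])-o['position'])*100)
print('push dir tool',R.T@np.array([.259,.966,0]))
for n,u in(('jar',(163,204)),('spool',(164,274))):print(n,ray('top',u,.05))
p=cv2.imread('pics/top0.png')[150:310,210:370];cv2.imwrite('pics/crop.png',cv2.resize(p,None,fx=3.5,fy=3.5,interpolation=2))
```

```text
top [ 30  16  14  15 121] 0.02 [0.11806381 0.08282091] 35.04938381501362 0.14421638932776196
top [ 30  16  14  15 121] 0.04 [0.1127247  0.08095151] 35.68343751372128 0.13878041973262775
scene [100  73  15  19 183] 0.02 [0.11481758 0.08279758] 35.79623409383228 0.1415574630845296
scene [100  73  15  19 183] 0.04 [0.12394414 0.07657616] 31.708932360508374 0.14569165399603545
[[-0.923  0.384 -0.001]
 [ 0.384  0.923 -0.001]
 [ 0.    -0.002 -1.   ]]
to start, tool cm [-43.73260144 -33.42019517  10.11072868]
push dir tool [ 0.13150134  0.99143425 -0.00158827]
jar [0.61636573 0.41926547]
spool [0.42483081 0.40388125]
```

View pics/crop.png

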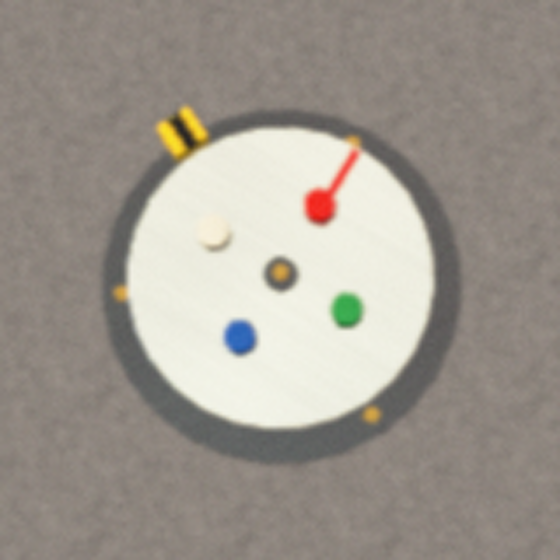

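The close-up shows the pointer at crop (183,133), about 35° from the axis. The red cup is at about -30°, and the gap between blue and green faces the robot.

>>> servo_tool(
  commands=[
    [[0,0,0,-2.92,-2.23,0.6,1],[0,0,0,-2.92,-2.23,0.6,1],[0,0,0,-2.92,-2.23,0.6,1],[0,0,0,-2.92,-2.23,0.6,1],[0,0,0,-2.92,-2.23,0.6,1],[0,0,0,-2.92,-2.23,0.6,1],[0,0,0,-2.92,-2.23,0.6,1],[0,0,0,-2.92,-2.23,0.6,1],[0,0,0,-2.92,-2.23,0.6,1],[0,0,0,-2.92,-2.23,0.6,1]],
  ],
)

```text
t: 0.93
position: [0.405, 0.2113, 0.1709]
tcp_rot: [-0.614, -3.081, 0.0]
contact_force: [-0.0, -0.3, -0.5]
gripper_width: -0.0003
gripper_force: 0.0
```

>>> servo_tool(
  commands=[
    [[0,0,0,-2.92,-2.23,0.6,1],[0,0,0,-2.92,-2.23,0.6,1],[0,0,0,-2.92,-2.23,0.6,1],[0,0,0,-2.92,-2.23,0.6,1],[0,0,0,-2.92,-2.23,0.6,1],[0,0,0,0,0,0,1],[0,0,0,0,0,0,1]],
  ],
)

```text
t: 1.52
position: [0.4969, 0.0526, 0.1405]
tcp_rot: [-0.62, -3.078, 0.0]
contact_force: [0.9, -0.0, -0.7]
gripper_width: 0.0001
gripper_force: 0.0
```

Run:
```python
from h import *
o=r.observe();R,_=cv2.Rodrigues(o['tcp_rot']);print(o['t'],o['position'],R.round(3),o['contact_force'],o['gripper_width'])
print('to start, tool cm',R.T@(np.array([.496,.054,.054])-o['position'])*100)
p,d=r.read_camera('scene');cv2.imwrite('pics/s1.png',cv2.resize(p[100:340,200:520],None,fx=2.5,fy=2.5))
```

```text
1.5167 [0.49685253 0.05264591 0.14052408] [[-0.922  0.387 -0.002]
 [ 0.387  0.922  0.   ]
 [ 0.002 -0.001 -1.   ]] [ 0.85394191 -0.04194558 -0.70710332] 7.496993311098034e-05
to start, tool cm [0.11620226 0.09624585 8.65257243]
```

View pics/s1.png

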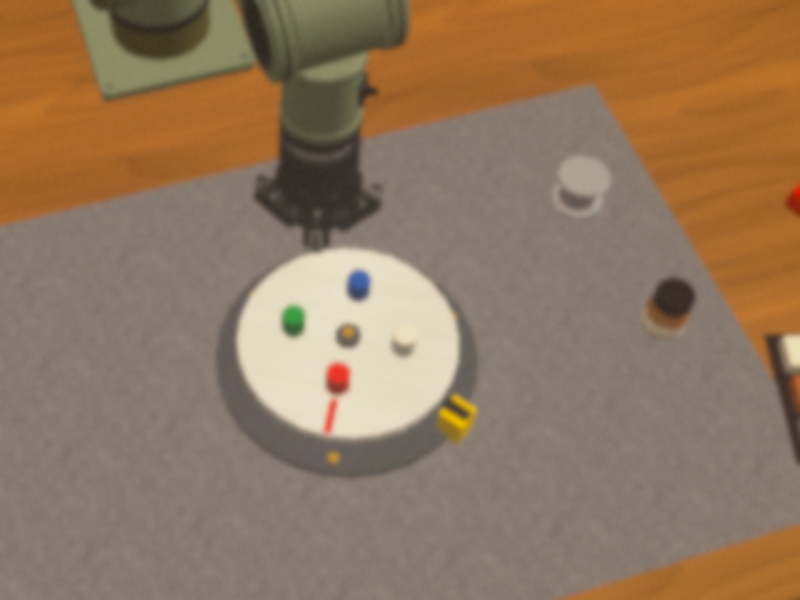

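The gripper is behind the wheel with its fingers shut, above the gap between blue and green. The scene camera sees all four cups. Next I descend.

>>> servo_tool(
  commands=[
    [[0,0,0,0.1,0.1,3,1],[0,0,0,0,0,3,1],[0,0,0,0,0,1.5,1],[0,0,0,0,0,1,1],[0,0,0,0,0,0,1],[0,0,0,0,0,0,1]],
  ],
)

```text
t: 2.07
position: [0.4962, 0.0563, 0.0567]
tcp_rot: [0.612, 3.081, 0.0]
contact_force: [0.3, 0.1, 0.1]
gripper_width: 0.0003
gripper_force: 0.0
```

>>> servo_tool(
  commands=[
    [[0,0,0,0.1,0.8,0,1],[0,0,0,0.15,1.2,0,1],[0,0,0,0.2,1.6,0,1],[0,0,0,0.2,2.0,0,1],[0,0,0,0,-0.3,-3.5,1],[0,0,0,0,0,-3.5,1]],
  ],
)

```text
t: 2.57
position: [0.5099, 0.1084, 0.1264]
tcp_rot: [-0.611, -3.078, 0.002]
contact_force: [1.6, -0.9, -0.4]
gripper_width: 0.0002
gripper_force: 0.0
```

```bash
cat >> h.py <<'E'
A=np.array([.5578,.0712]);PH=np.radians(35.2);OFF={'red':0,'blue':np.pi,'green':1.5*np.pi}
def wheel(save=None):
    t=r.observe()['t'];p,_=r.read_camera('scene')
    if save: cv2.imwrite(save,cv2.resize(p[100:340,200:520],None,fx=2.5,fy=2.5))
    z=[]
    for c in OFF:
        b=blob(p,c,BOX['scene'])
        if b is None or b[1]<12: continue
        v=ray('scene',b[0],.066)-A
        if abs(np.hypot(*v)-.06)<.012: z.append(np.exp(1j*(np.arctan2(v[1],v[0])-OFF[c]-PH)))
    return t,(np.angle(np.mean(z)) if z else np.nan),len(z)
def track(n=5,save=None):
    m=np.array([wheel(save if i==0 else None) for i in range(n)]);m=m[~np.isnan(m[:,1])]
    a=np.unwrap(m[:,1]);f=np.polyfit(m[:,0],a,1);print(m.round(3).tolist());print('speed',f[0])
    o=r.observe();print('t',o['t'],'ang now',np.polyval(f,o['t']),o['position'].round(4),o['contact_force'].round(2))
    return f
E
python3 -c "
from h import *
track(5)"
```

```text
[[2.567, -2.639, 3.0], [2.617, -2.887, 3.0], [2.667, -3.12, 3.0], [2.717, 2.919, 3.0], [2.767, 2.678, 3.0]]
speed -4.821628720824953
t 2.8167 ang now -3.8463009010400757 [0.5105 0.1075 0.1267] [-0.15  0.8   0.4 ]
```

Flick done: the wheel runs free at -4.8 rad/s. I move to a hover over the clear rim on the robot side and let it coast.

>>> servo_tool(
  commands=[
    [[0,0,0,0.6,-1.7,0,1],[0,0,0,0.6,-1.7,0,1],[0,0,0,0.6,-1.7,0,1],[0,0,0,0.7,-1.75,0,1],[0,0,0,0,0,2,1],[0,0,0,0,0,2,1],[0,0,0,0,0,2,1],[0,0,0,0,0,1,1],[0,0,0,0,0,0,1],[0,0,0,0,0,0,1]],
  ],
)

```text
t: 3.65
position: [0.4603, 0.0532, 0.0553]
tcp_rot: [-0.614, -3.078, 0.001]
contact_force: [0.1, -0.3, -0.2]
gripper_width: 0.0
gripper_force: 0.0
```

>>> servo_tool(
  commands=[
    [[0,0,0,0,0,0,1],[0,0,0,0,0,0,1],[0,0,0,0,0,0,1],[0,0,0,0,0,0,1],[0,0,0,0,0,0,1],[0,0,0,0,0,0,1],[0,0,0,0,0,0,1],[0,0,0,0,0,0,1],[0,0,0,0,0,0,1],[0,0,0,0,0,0,1]],
  ],
)

```text
t: 4.48
position: [0.4612, 0.0531, 0.0563]
tcp_rot: [0.615, 3.081, 0.0]
contact_force: [0.0, 0.4, -0.3]
gripper_width: -0.0003
gripper_force: 0.0
```

>>> servo_tool(
  commands=[
    [[0,0,0,0,0,0,1],[0,0,0,0,0,0,1],[0,0,0,0,0,0,1],[0,0,0,0,0,0,1],[0,0,0,0,0,0,1],[0,0,0,0,0,0,1],[0,0,0,0,0,0,1],[0,0,0,0,0,0,1],[0,0,0,0,0,0,1],[0,0,0,0,0,0,1]],
  ],
)

```text
t: 5.32
position: [0.4612, 0.0531, 0.0563]
tcp_rot: [-0.615, -3.081, -0.0]
contact_force: [0.3, 0.2, 1.5]
gripper_width: -0.0
gripper_force: 0.0
```

>>> servo_tool(
  commands=[
    [[0,0,0,0,0,0,1],[0,0,0,0,0,0,1],[0,0,0,0,0,0,1],[0,0,0,0,0,0,1],[0,0,0,0,0,0,1],[0,0,0,0,0,0,1],[0,0,0,0,0,0,1],[0,0,0,0,0,0,1],[0,0,0,0,0,0,1],[0,0,0,0,0,0,1]],
  ],
)

```text
t: 6.15
position: [0.4612, 0.0531, 0.0563]
tcp_rot: [-0.615, -3.081, -0.0]
contact_force: [-0.0, -0.0, 0.5]
gripper_width: 0.0002
gripper_force: 0.0
```

```bash
python3 -c "
from h import *
track(5,'pics/s2.png')"
```

```text
[[6.15, -2.458, 3.0], [6.2, -2.569, 3.0], [6.25, -2.686, 3.0], [6.3, -2.801, 3.0], [6.35, -2.918, 3.0]]
speed -2.3006665613414907
t 6.4 ang now -3.031439052310029 [0.4612 0.0531 0.0563] [-0.58 -0.28 -0.13]
```

View pics/s2.png

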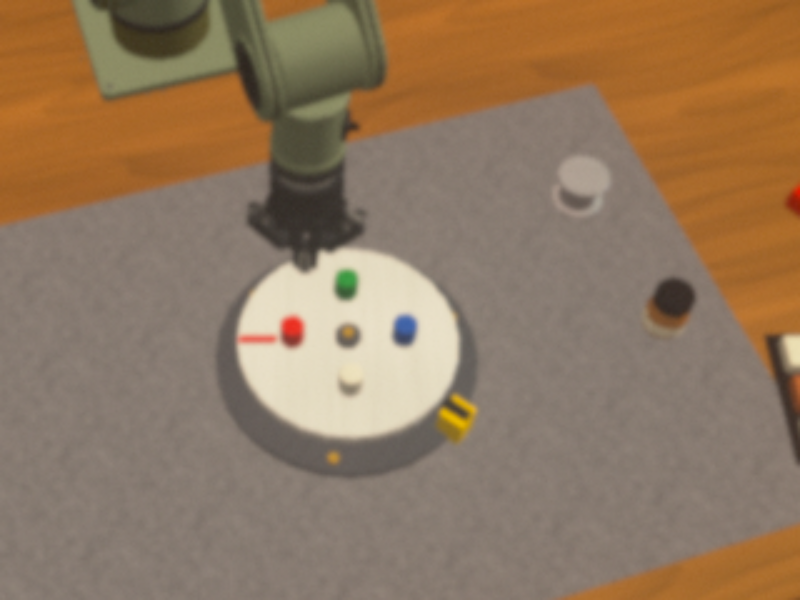

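The wheel is at -2.3 rad/s and coasting, with the fingertip hovering over the rim clear of the cups. The time constant is about 4.8 s, so red should pass the pointer again at about t=16.8 at a slow 0.26 rad/s. I wait until then.

>>> servo_tool(
  commands=[
    [[0,0,0,0,0,0.6,1],[0,0,0,0,0,0,1],[0,0,0,0,0,0,1],[0,0,0,0,0,0,1],[0,0,0,0,0,0,1],[0,0,0,0,0,0,1],[0,0,0,0,0,0,1],[0,0,0,0,0,0,1],[0,0,0,0,0,0,1],[0,0,0,0,0,0,1]],
  ],
)

```text
t: 7.23
position: [0.4612, 0.0531, 0.0504]
tcp_rot: [0.615, 3.081, 0.0]
contact_force: [0.8, -0.4, -0.0]
gripper_width: 0.0002
gripper_force: 0.0
```

>>> servo_tool(
  commands=[
    [[0,0,0,0,0,0,1],[0,0,0,0,0,0,1],[0,0,0,0,0,0,1],[0,0,0,0,0,0,1],[0,0,0,0,0,0,1],[0,0,0,0,0,0,1],[0,0,0,0,0,0,1],[0,0,0,0,0,0,1],[0,0,0,0,0,0,1],[0,0,0,0,0,0,1]],
  ],
)

```text
t: 8.07
position: [0.4612, 0.0531, 0.0503]
tcp_rot: [0.615, 3.081, 0.0]
contact_force: [0.4, 0.4, -0.4]
gripper_width: 0.0001
gripper_force: 0.0
```

>>> servo_tool(
  commands=[
    [[0,0,0,0,0,0,1],[0,0,0,0,0,0,1],[0,0,0,0,0,0,1],[0,0,0,0,0,0,1],[0,0,0,0,0,0,1],[0,0,0,0,0,0,1],[0,0,0,0,0,0,1],[0,0,0,0,0,0,1],[0,0,0,0,0,0,1],[0,0,0,0,0,0,1]],
  ],
)

```text
t: 8.9
position: [0.4612, 0.0531, 0.0503]
tcp_rot: [0.615, 3.081, 0.0]
contact_force: [-0.0, 0.3, -0.5]
gripper_width: -0.0003
gripper_force: 0.0
```

>>> servo_tool(
  commands=[
    [[0,0,0,0,0,0,1],[0,0,0,0,0,0,1],[0,0,0,0,0,0,1],[0,0,0,0,0,0,1],[0,0,0,0,0,0,1],[0,0,0,0,0,0,1],[0,0,0,0,0,0,1],[0,0,0,0,0,0,1],[0,0,0,0,0,0,1],[0,0,0,0,0,0,1]],
  ],
)

```text
t: 9.73
position: [0.4612, 0.0531, 0.0503]
tcp_rot: [0.615, 3.081, 0.0]
contact_force: [-0.6, 0.3, 0.3]
gripper_width: -0.0001
gripper_force: 0.0
```

>>> servo_tool(
  commands=[
    [[0,0,0,0,0,0,1],[0,0,0,0,0,0,1],[0,0,0,0,0,0,1],[0,0,0,0,0,0,1],[0,0,0,0,0,0,1],[0,0,0,0,0,0,1],[0,0,0,0,0,0,1],[0,0,0,0,0,0,1],[0,0,0,0,0,0,1],[0,0,0,0,0,0,1]],
  ],
)

```text
t: 10.57
position: [0.4612, 0.0531, 0.0503]
tcp_rot: [-0.615, -3.081, -0.0]
contact_force: [0.7, 0.2, 0.2]
gripper_width: -0.0002
gripper_force: 0.0
```

>>> servo_tool(
  commands=[
    [[0,0,0,0,0,0,1],[0,0,0,0,0,0,1],[0,0,0,0,0,0,1],[0,0,0,0,0,0,1],[0,0,0,0,0,0,1],[0,0,0,0,0,0,1],[0,0,0,0,0,0,1],[0,0,0,0,0,0,1],[0,0,0,0,0,0,1],[0,0,0,0,0,0,1]],
  ],
)

```text
t: 11.4
position: [0.4612, 0.0532, 0.0503]
tcp_rot: [0.615, 3.081, 0.0]
contact_force: [0.6, 0.1, -0.1]
gripper_width: -0.0001
gripper_force: 0.0
```

>>> servo_tool(
  commands=[
    [[0,0,0,0,0,0,1],[0,0,0,0,0,0,1],[0,0,0,0,0,0,1],[0,0,0,0,0,0,1],[0,0,0,0,0,0,1],[0,0,0,0,0,0,1],[0,0,0,0,0,0,1],[0,0,0,0,0,0,1],[0,0,0,0,0,0,1],[0,0,0,0,0,0,1]],
  ],
)

```text
t: 12.23
position: [0.4612, 0.0531, 0.0503]
tcp_rot: [0.615, 3.081, 0.0]
contact_force: [-0.2, -0.1, 0.2]
gripper_width: 0.0001
gripper_force: 0.0
```

```bash
python3 -c "
from h import *
track(6)"
```

```text
[[12.233, 1.848, 3.0], [12.283, 1.817, 3.0], [12.333, 1.784, 3.0], [12.383, 1.753, 3.0], [12.433, 1.719, 3.0], [12.483, 1.68, 3.0]]
speed -0.664284770742101
t 12.5333 ang now 1.6505554685098467 [0.4612 0.0531 0.0503] [-0.    0.7  -0.28]
```

>>> servo_tool(
  commands=[
    [[0,0,0,0,0,0,1],[0,0,0,0,0,0,1],[0,0,0,0,0,0,1],[0,0,0,0,0,0,1],[0,0,0,0,0,0,1],[0,0,0,0,0,0,1],[0,0,0,0,0,0,1],[0,0,0,0,0,0,1],[0,0,0,0,0,0,1],[0,0,0,0,0,0,1]],
  ],
)

```text
t: 13.37
position: [0.4612, 0.0531, 0.0503]
tcp_rot: [0.615, 3.081, 0.0]
contact_force: [0.4, -0.3, 0.1]
gripper_width: 0.0
gripper_force: 0.0
```

>>> servo_tool(
  commands=[
    [[0,0,0,0,0,0,1],[0,0,0,0,0,0,1],[0,0,0,0,0,0,1],[0,0,0,0,0,0,1],[0,0,0,0,0,0,1],[0,0,0,0,0,0,1],[0,0,0,0,0,0,1],[0,0,0,0,0,0,1],[0,0,0,0,0,0,1],[0,0,0,0,0,0,1]],
  ],
)

```text
t: 14.2
position: [0.4612, 0.0531, 0.0503]
tcp_rot: [0.615, 3.081, 0.0]
contact_force: [-0.4, 0.2, 0.4]
gripper_width: 0.0002
gripper_force: 0.0
```

>>> servo_tool(
  commands=[
    [[0,0,0,0,0,0,1],[0,0,0,0,0,0,1],[0,0,0,0,0,0,1],[0,0,0,0,0,0,1],[0,0,0,0,0,0,1],[0,0,0,0,0,0,1],[0,0,0,0,0,0,1],[0,0,0,0,0,0,1]],
  ],
)

```text
t: 14.87
position: [0.4612, 0.0531, 0.0503]
tcp_rot: [-0.615, -3.081, -0.0]
contact_force: [-0.6, -0.4, -0.4]
gripper_width: 0.0001
gripper_force: 0.0
```

```bash
python3 -c "
from h import *
track(6)"
```

```text
[[14.867, 0.435, 3.0], [14.917, 0.417, 3.0], [14.967, 0.402, 3.0], [15.017, 0.374, 3.0], [15.067, 0.363, 3.0], [15.117, 0.334, 3.0]]
speed -0.3947436441413683
t 15.1667 ang now 0.31847411541841986 [0.4612 0.0531 0.0503] [0.03 0.03 0.72]
```

>>> servo_tool(
  commands=[
    [[0,0,0,0,0,0.3,1],[0,0,0,0,0,0,1],[0,0,0,0,0,0,1],[0,0,0,0,0,0,1],[0,0,0,0,0,0,1],[0,0,0,0,0,0,1],[0,0,0,0,0,0,1],[0,0,0,0,0,0,1],[0,0,0,0,0,0.25,1],[0,0,0,0,0,0.15,1]],
  ],
)

```text
t: 16.0
position: [0.4614, 0.0531, 0.0439]
tcp_rot: [0.615, 3.081, 0.0]
contact_force: [-5.6, -0.7, 24.4]
gripper_width: 0.0002
gripper_force: 12.1
```

>>> servo_tool(
  commands=[
    [[0,0,0,0,0,0.05,1]],
  ],
)

```text
t: 16.08
position: [0.4614, 0.0531, 0.044]
tcp_rot: [0.614, 3.08, 0.0]
contact_force: [-4.4, -0.5, 17.6]
gripper_width: 0.0
gripper_force: 9.2
```

```bash
python3 -c "
from h import *
track(3)"
```

```text
[[16.083, 0.037, 3.0], [16.133, 0.035, 3.0], [16.183, 0.035, 3.0]]
speed -0.022409924962100158
t 16.2333 ang now 0.033264281351879255 [0.4614 0.0531 0.044 ] [-2.57 -0.97 12.69]
```

It stopped 0.035 rad (about 2 mm) from the line. I check that the push settles.

>>> servo_tool(
  commands=[
    [[0,0,0,0,0,0,1],[0,0,0,0,0,0,1],[0,0,0,0,0,0,1],[0,0,0,0,0,0,1],[0,0,0,0,0,0,1],[0,0,0,0,0,0,1],[0,0,0,0,0,0,1],[0,0,0,0,0,0,1],[0,0,0,0,0,0,1],[0,0,0,0,0,0,1]],
  ],
)

```text
t: 17.07
position: [0.4614, 0.0531, 0.044]
tcp_rot: [0.614, 3.08, 0.0]
contact_force: [-2.6, -0.4, 12.0]
gripper_width: 0.0002
gripper_force: 6.3
```

```bash
python3 -c "
from h import *
track(3,'pics/s3.png')
p,_=r.read_camera('top');cv2.imwrite('pics/t3.png',cv2.resize(p[150:310,210:370],None,fx=3.5,fy=3.5,interpolation=2))"
```

```text
[[17.067, 0.04, 3.0], [17.117, 0.036, 3.0], [17.167, 0.037, 3.0]]
speed -0.029189273784710094
t 17.2167 ang now 0.03506646584739215 [0.4614 0.0531 0.044 ] [-2.68 -0.52 12.02]
```

View pics/t3.png

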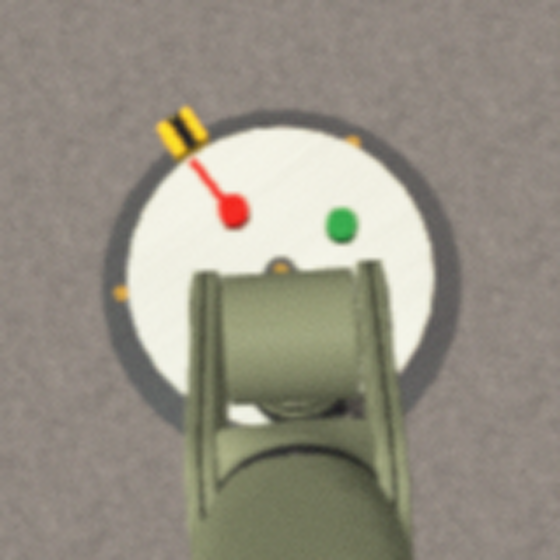

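The red stripe, from crop (232,211) to (193,160), runs on to the pointer's black line at (183,133). The wheel is at rest under a steady 12 N push, so I hand in.

```bash
python3 -c "
from rig import r
print(r.hand_in())"
```

```text
the job is handed in; nothing more can be done
None
```

I flicked the wheel to about 4.8 rad/s, and it ran free for over 3.5 s at 2.3 rad/s or faster; I then braked it on its flat top with red about 2 mm from the pointer line and handed in at about 17 s, still pressing with a steady 12 N (hand-in returned no verdict).

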